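# Put the dried sweet mould away in the push-open drawer

### The job

The wooden sweet mould has dried on its edge in the wire rack: take it out, lay it flat on the counter, carved side up, and let go of it. Press in the front of the low push-open drawer and let go so that it comes out, then take the mould across its width and lay it flat in the drawer, carved side still up. Push the drawer in until its latch catches and see that it stays shut when you let go; leave the other things on the counter where they are.

Things in the scene. Friction and masses are not known exactly. Their poses are not given: they have to be found in the camera images.
- mould_mid (a point): Centre of the block of the wooden sweet mould: 62 wide (its x) x 190 long (y) x 26 thick (z), 0.24 kg; a grip 28 wide, 18 thick, 47 long continues from the -y end. +z points out of the carved face. At the start it stands on a long edge in the rack: +x down, grip towards the robot, carved face to the right; this point 37 mm up. It stands on edge on the counter too; pushed at the top it tips over.
- rack: Low steel wire drying rack, fixed; origin at the centre of its underside. Two cross rails, 8 wide and 6 high, at x = -62 and +62 mm, each with four posts 6 mm thick and 41 mm high at y = -54, -18, 18, 54 mm: three slots along x, 30 mm clear, open between the rails; bars along x, 6 mm high, at y = -54 and 54. The mould stands on the rails in the middle slot, its lower edge 6 mm up.
- unit: Low push-open unit, fixed: aluminium case 200 deep (x) x 292 wide (y) x 72 high, white drawer with a plain front and no handle; origin at the centre of the case's underside; it opens along its -x, towards the robot. Latch: from shut, pressing the front in to near the stop and letting go lets it out; from out, pushing it in to near the stop and letting go leaves it shut. A short press does nothing.
- drawer_front (a point): Centre (in y) of the outer face of the drawer's front, 45 mm above the counter; moves with the drawer, axes as the unit's (-x points out of the face). The front is a flat plate 292 wide, 12 thick, from 5 to 67 mm above the counter; press it near this point along +x.
- drawer_floor (a point): Centre of the drawer's inner floor, 14 mm above the counter; moves with it, axes as the unit's. Inside 169 deep (x) x 264 wide (y): the mould's long axis must lie along y. Side walls 30 mm and front plate 53 mm higher than the floor, case roof 52 mm: only a flat mould goes in. Fully out, the part clear of the case runs from x = -85 (front's inner face) to +76 mm (edge of the case).
- drawer (a joint): How far the drawer is out, in m: 0 latched shut (front plate 11 mm clear of the case), 0.15 fully out, about -0.008 pressed in to the stop (6 to 12 N), where the latch acts (it needs about -0.0075). A spring (2.5 N shut, 1.6 N out) and damper (8 N s/m) drive it out in about 1 s. It starts shut.
- flour_shaker: Steel flour shaker, 61 across x 84 high, standing; origin at the centre of its underside; leave it alone.
- timer: Wind-up kitchen timer, 63 across x 44 high; origin at the centre of its underside; leave it alone.
- tape_roll: Roll of tape lying flat, 104 across x 25 high; origin at the centre of its underside; leave it alone.
- cup: Fluted sweet cup, 76 across x 33 high; origin at the centre of its underside; leave it alone.
- bench_scraper: Bench scraper lying flat, steel blade in a wooden grip, 107 x 152 x 20 high; origin at the centre of its underside; leave it alone.

How it is judged:
By the outcome, as a careful person would: the job done as asked, in the order asked, and still so for the second after the job is handed in, with the robot touching nothing.
It also fails if it takes over 72 s, if anything falls off the work surface, if the arm or the gripper's body presses on something with over 40 N, if the wrist force passes 120 N, or if a joint passes its speed limit or range.

### The arm

A 6-joint arm with a two-finger parallel gripper is mounted at the origin on a cart in front of the work surface, level with it; the furniture and walls round the work are solid. World frame = base frame: x ahead of the robot, y to its left, z up, the work surface at z = 0. Lengths are in m, angles in rad, forces in N, time in s.
With the tool pointing down it reaches from about 0.325 to 0.875 m from the base axis. Payload 4.4 kg.
Tool frame: the origin (TCP) lies between the finger pads; the fingertips stand 25 mm ahead of it and the grasp point (between the pads) lies 6 mm ahead of it; y points along the fingers, z is the direction in which the jaws open and shut, and the axes are right-handed (so a half turn about y gives the same grasp; the last joint's range is limited). The gripper opens to 85 mm and grips with 20 to 120 N. Pads are 22 mm wide; open, the fingers measure 114 mm over their backs; the gripper's body (76 mm by 85 mm) begins 54 mm behind the grasp point. The pads swing forward as they close: fully open they stand 13 mm farther back than shut.
Start: joints at [-1.266, 0.207, 1.542, -0, 1.393, -0.15], TCP at [0.253, -0.516, 0.256] pointing down, gripper open.
Joint ranges: [-2.73, 2.73], [-0.86, 2.22], [0.23, 2.46], [-1.11, 4.25], [0.08, 2.63], [-2.82, 2.82]. Speed limits (rad/s): [2.79, 2.79, 3.14, 3.14, 3.14, 3.14].

### API

Orientations are given as [roll, pitch, yaw] about the fixed x, y, z axes, in that order (R = Rz(yaw) Ry(pitch) Rx(roll)).
In Python, from bench import get_state, cams, r gives the robot as it stands.
- The arm moves only by the tool apply_moves, never from a script. Its arguments are lists of equal length, an entry for each row: "claw": the opening, from -1 (shut) to 1 (fully open), so that 0 is half open; "delta_pos": the shift along the tool's x, y, z normalised to -1 to 1, where 1 is 30 mm, a list of three; "twist": the turn about the tool's y normalised to -1 to 1, where 1 is 4 degrees. A call has 1 to 10 rows; each row shifts and turns the commanded pose from where the row before left it, along the tool's axes as they then stand; what a row does not reach is not made up. A row lasts 1/12 s, in which the tool goes at most 41.7 mm and 7.16 degrees, less where a joint would pass 70% of its speed; a pose out of reach is approached as far as the arm can. A call with a number of a shift or a turn outside -1 to 1 is refused whole. A call with a gripper value outside its range is refused whole. The fingers move at their own pace and stop on an object; "grip_force" is the grip in N (left out, the last holds). Time passes only in rows, so rows that do not move let the fingers close. It gives the time, the measured TCP pose, the force and the opening at its end, in the units of the state.
- get_state(): the state, without advancing time (a new reading comes with each control period).
- cams.grab_frame(name): name is "scene" or "top" or "wrist"; returns a dict with "pixels" (384x512x3 uint8, red, green, blue), "range_z" (384x512 float32, m along the optical axis (not along the pixel's ray), 0 where there is no reading), "mtx" (3x3 intrinsics, pixels), "R" (3x3) and "t" (3): a world point X has camera coordinates R X + t; the wrist camera has in their place "tool_from_camera" (4x4, takes a point from camera to tool coordinates, whose origin is the TCP and whose axes are the tool frame's). Camera axes: x right, y down, z forward; pixel columns grow to the right and rows downward; lengths in m; the calibration is good to about 2 mm. A picture is of the moment at which its call begins: read the wrist's pose just before it.
- r.hand_in(): hands the job in, once; it reports no verdict.
The state is a dict: "time": time; "joints": joint angles; "joint_vel": joint speeds; "joint_efforts": joint torques, N m; "tcp_pos": TCP position; "eef_rot": TCP orientation; "ft_force": force on the tool from outside, world axes, zero at the start; "torque": the same for the moment, N m; "opening": finger opening in m.
Only numpy, scipy, OpenCV 4.12 (cv2) and the standard library are available. Lean on these libraries where they do the work, as an engineer would, in place of code of your own. Each camera call takes 0.05 s, during which the arm holds its last target.

## Working session

There is one attempt and no reset: what is moved stays moved. The work goes in short steps, Python scripts to look and compute and a tool call to move; the robot and the scene stay as the last step left them, time stands still between calls to the robot, and variables do not carry over. Pictures are saved under pics/ and viewed, and the job is handed in when it is done.

Besides the shell and the picture viewer there is one more tool, called after "Emit:" as name([rows], argument=value, ...), one row to a line, values as JSON. apply_moves: Moves the arm, as the interface text tells. Its arguments: {"type":"object","properties":{"claw":{"type":"array"},"delta_pos":{"type":"array"},"twist":{"type":"array"},"grip_force":{"type":"number"}},"required":["claw","delta_pos","twist"]}

```bash
mkdir -p pics; ls; cat > h.py <<'E'
import numpy as np, cv2
from bench import get_state, cams, r
def grab(n,tag):
    s=get_state(); f=cams.grab_frame(n); cv2.imwrite(f'pics/{tag}.png',f['pixels'][:,:,::-1]); 
    np.savez(f'pics/{tag}.npz',tcp=s['tcp_pos'],rot=s['eef_rot'],**f); return s,f
E
python3 - <<'E'
from h import *
for n in ['scene','top','wrist']:
    s,f=grab(n,n+'0'); print({k:np.shape(v) for k,v in f.items()})
print(s)
print(f['tool_from_camera'])
E
```

```text
pics
{'pixels': (384, 512, 3), 'range_z': (384, 512), 'mtx': (3, 3), 'R': (3, 3), 't': (3,)}
{'pixels': (384, 512, 3), 'range_z': (384, 512), 'mtx': (3, 3), 'R': (3, 3), 't': (3,)}
{'pixels': (384, 512, 3), 'range_z': (384, 512), 'mtx': (3, 3), 'tool_from_camera': (4, 4)}
{'time': 0.1, 'joints': array([-1.26548755e+00,  2.07352103e-01,  1.54281880e+00,  3.78089596e-05,
        1.39354423e+00, -1.50487263e-01]), 'joint_vel': array([ 0.00057098, -0.00337108, -0.00349057, -0.001631  , -0.00049702,
       -0.00076632]), 'joint_efforts': array([-6.47779234e-04, -3.84093869e+01, -2.92550504e+01, -3.18740695e-04,
        4.79821480e-03,  5.32192274e-06]), 'tcp_pos': array([ 0.25291215, -0.51567381,  0.25522836]), 'eef_rot': array([-1.57288924e+00,  3.54983961e-04, -2.68580370e+00]), 'ft_force': array([-1.15902717,  0.17586493,  0.25844184]), 'torque': array([0.002316  , 0.02042615, 0.00482907]), 'opening': 0.0854122018789198}
[[ 1.19713738e-04  9.50641842e-01  3.10290306e-01 -8.05454810e-02]
 [ 4.66931929e-04 -3.10290328e-01  9.50641728e-01 -1.17077293e-01]
 [ 9.99999884e-01  3.10795762e-05 -4.81031044e-04  7.50380795e-04]
 [ 0.00000000e+00  0.00000000e+00  0.00000000e+00  1.00000000e+00]]
```

View pics/scene0.png

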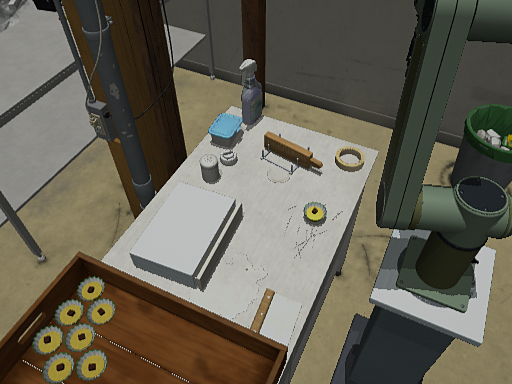

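View pics/top0.png

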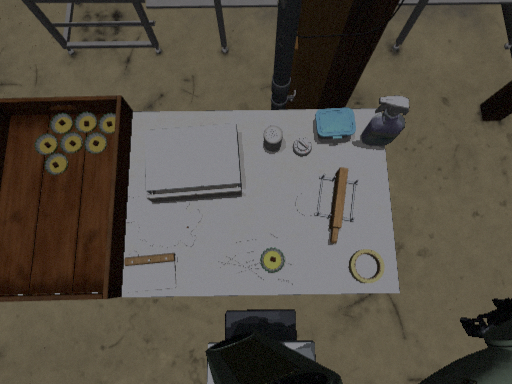

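View pics/wrist0.png

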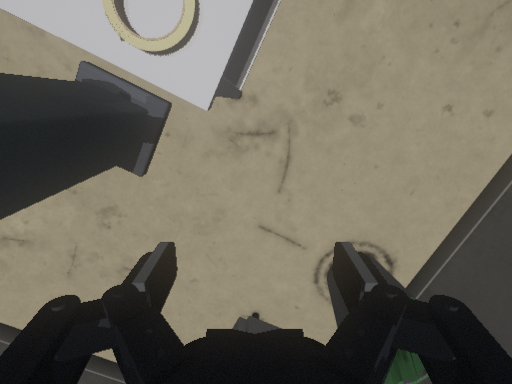

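The scene and top views show the mould in the rack at top (335,205), grip towards the robot; unit at (193,163) with its front at row ~192; cup (272,260), tape (366,265), scraper (150,270), shaker (273,138), timer (302,147).

```bash
cat >> h.py <<'E'
def world(f,s=None):
    """per-pixel world points from range_z"""
    H,W=f['range_z'].shape; v,u=np.mgrid[:H,:W]; K=f['mtx']; z=f['range_z']
    P=np.stack([(u-K[0,2])/K[0,0]*z,(v-K[1,2])/K[1,1]*z,z],-1)
    if 'R' in f: return (P-f['t'])@f['R']
    from scipy.spatial.transform import Rotation as Ro
    T=f['tool_from_camera']; P=P@T[:3,:3].T+T[:3,3]
    tc=s['tcp_pos'] if s is not None else f['tcp']; ro=s['eef_rot'] if s is not None else f['rot']
    return P@Ro.from_euler('xyz',ro).as_matrix().T+tc
def ray(f,u,v,z,s=None):
    K=f['mtx']; d=np.array([(u-K[0,2])/K[0,0],(v-K[1,2])/K[1,1],1.])
    if 'R' in f: o=-f['R'].T@f['t']; d=f['R'].T@d
    else:
        from scipy.spatial.transform import Rotation as Ro
        T=f['tool_from_camera']; M=Ro.from_euler('xyz',f['rot']).as_matrix()
        o=M@T[:3,3]+f['tcp']; d=M@T[:3,:3]@d
    return o+d*(z-o[2])/d[2]
def load(t): return dict(np.load(f'pics/{t}.npz'))
E
python3 - <<'E'
from h import *
for t in ['top0','scene0']:
    f=load(t);P=world(f)
    pix=f['pixels'].astype(int)
    print(t,-f['R'].T@f['t'])
    hsv=cv2.cvtColor(f['pixels'],cv2.COLOR_RGB2HSV)
    X=P[:,:,0];Y=P[:,:,1];Z=P[:,:,2]
    ok=(f['range_z']>0)
    # counter height
    cnt=ok&(abs(Z)<.02)&(X>.3)&(X<.9)&(abs(Y)<.5); print('counter z',np.median(Z[cnt]))
    tall=ok&(Z>.045)&(Z<.1)&(X>.25)&(X<1)&(Y>-.6)&(Y<.7)
    n,l,st,c=cv2.connectedComponentsWithStats(tall.astype(np.uint8))
    for i in range(1,n):
        if st[i,4]>40:
            m=l==i; print(st[i],'x',np.percentile(X[m],[1,50,99]).round(4),'y',np.percentile(Y[m],[1,50,99]).round(4),'z',np.percentile(Z[m],[1,50,95]).round(4), cv2.minAreaRect(np.stack([X[m],Y[m]],1).astype(np.float32)))
f=load('top0'); im=f['pixels'][:,:,::-1]
cv2.imwrite('pics/topcrop.png',cv2.resize(im[150:290,260:400],None,fx=4,fy=4,interpolation=cv2.INTER_CUBIC))
E
```

```text
top0 [0.34697556 0.00379687 1.10561892]
counter z -0.0002931386309228531
[ 108   97   20  202 1468] x [0.2937 0.5669 0.8994] y [0.4248 0.4289 0.4333] z [0.0457 0.0732 0.0972] ((0.5980008840560913, 0.42911750078201294), (0.6200885772705078, 0.007861430756747723), 0.24247807264328003)
[ 38 100  79  10 549] x [0.8889 0.8926 0.9021] y [0.4573 0.5671 0.6971] z [0.0453 0.0764 0.0975] ((0.8978214263916016, 0.5752328038215637), (0.01706111803650856, 0.24910642206668854), 0.702440619468689)
[ 315  107   41   32 1078] x [0.7771 0.8265 0.8763] y [-0.3128 -0.251  -0.1888] z [0.0524 0.0585 0.0618] ((0.8257853984832764, -0.252038836479187), (0.10631575435400009, 0.1284007877111435), 3.361492395401001)
[ 145  123   96   70 5644] x [0.6106 0.7096 0.8131] y [0.0645 0.2097 0.3537] z [0.0676 0.0723 0.0755] ((0.7134523987770081, 0.2104501575231552), (0.20123490691184998, 0.292534202337265), 4.0877556800842285)
[364 122  34  20 248] x [0.7608 0.7658 0.8075] y [-0.4335 -0.3728 -0.3444] z [0.0464 0.0732 0.0972] ((0.7734858989715576, -0.38397374749183655), (0.09638398140668869, 0.03426859527826309), 62.7639
[... 1458 characters left out ...]
2435055971146), (0.0580105185508728, 0.06000055745244026), 20.5494327545166)
[ 129  181  113  102 6212] x [0.5829 0.6969 0.8105] y [0.0654 0.2301 0.3583] z [0.0482 0.0716 0.0753] ((0.7007679343223572, 0.20803645253181458), (0.22756782174110413, 0.29636603593826294), 4.239139080047607)
[   7  258  273   99 2774] x [0.3129 0.7894 0.8973] y [0.4378 0.4436 0.696 ] z [0.0454 0.0749 0.0977] ((0.6472121477127075, 0.462826669216156), (0.6475502848625183, 0.23667839169502258), 24.108856201171875)
[273 348  15  36  88] x [0.2866 0.2873 0.2882] y [0.4271 0.4654 0.5084] z [0.0451 0.0752 0.098 ] ((0.2875283360481262, 0.46656545996665955), (0.0014730822294950485, 0.08436921238899231), 0.44577527046203613)
```

View pics/topcrop.png

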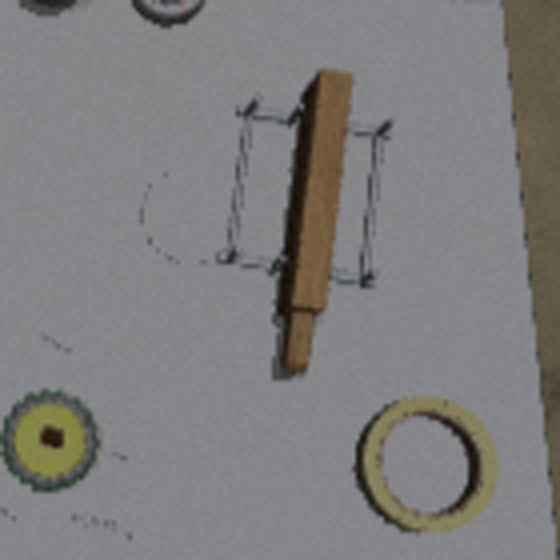

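```bash
python3 - <<'E'
from h import *
for t in ['top0','scene0']:
    f=load(t);P=world(f);X,Y,Z=P[...,0],P[...,1],P[...,2]
    ok=f['range_z']>0
    def rep(name,m):
        p=np.stack([X[m],Y[m]],1).astype(np.float32); print(t,name,m.sum(),'rect',np.round(np.array(cv2.minAreaRect(p)[0]),4),np.round(cv2.minAreaRect(p)[1],4),round(cv2.minAreaRect(p)[2],2),'z',np.median(Z[m]).round(4))
    mo=ok&(X>.4)&(X<.7)&(Y<-.2)&(Y>-.3)
    rep('mould top',mo&(Z>.064)&(Z<.073))
    rep('grip top',mo&(Z>.046)&(Z<.056)&(X<.5))
    rep('roof',ok&(Z>.069)&(Z<.078)&(X>.6)&(X<.85)&(Y>.03)&(Y<.38))
    fr=ok&(Z>.06)&(Z<.078)&(X>.56)&(X<.606)&(Y>.03)&(Y<.38); rep('front',fr)
    fr2=ok&(Z>.015)&(Z<.06)&(X>.56)&(X<.61)&(Y>.09)&(Y<.33)
    if fr2.sum()>20: a=np.polyfit(Y[fr2],X[fr2],1); print('front face x at y=.2:',np.polyval(a,.2),'slope',a[0],fr2.sum())
    for nm,(x0,x1,y0,y1) in dict(cup=(.3,.48,-.12,.03),tape=(.3,.48,-.4,-.25),shaker=(.72,.85,-.1,0),timer=(.7,.82,-.2,-.1),scraper=(.25,.52,.2,.42)).items():
        m=ok&(X>x0)&(X<x1)&(Y>y0)&(Y<y1)&(Z>.01)&(Z<.09)
        if m.sum()>5: print(t,nm,X[m].min().round(3),X[m].max().round(3),Y[m].min().round(3),Y[m].max().round(3),Z[m].max().round(3))
    m=ok&(X>.44)&(X<.7)&(Y>-.36)&(Y<-.12)&(Z>.025)&(Z<.05)
    print('posts',np.round(P[m][::6],3).tolist()[:30])
    # counter extent
E
```

```text
top0 mould top 509 rect [ 0.5772 -0.2485] [0.0262 0.1906] 79.71 z 0.0684
top0 grip top 83 rect [ 0.4692 -0.2301] [0.0234 0.0528] 85.0 z 0.0493
top0 roof 5406 rect [0.702  0.2094] [0.2227 0.2919] 4.11 z 0.0724
top0 front 377 rect [0.5985 0.2037] [0.0247 0.2906] 2.59 z 0.0667
front face x at y=.2: 0.591155711033294 slope -0.06590026581780065 253
top0 cup 0.357 0.429 -0.073 -0.0 0.037
top0 tape 0.32 0.419 -0.378 -0.276 0.03
top0 shaker 0.749 0.808 -0.075 -0.018 0.088
top0 timer 0.731 0.818 -0.2 -0.115 0.063
top0 scraper 0.35 0.416 0.266 0.419 0.023
posts [[0.672, -0.253, 0.043], [0.656, -0.205, 0.041], [0.654, -0.207, 0.026], [0.645, -0.248, 0.044], [0.637, -0.247, 0.047], [0.635, -0.315, 0.039], [0.626, -0.245, 0.04], [0.616, -0.243, 0.044], [0.6, -0.24, 0.041], [0.59, -0.239, 0.028], [0.575, -0.235, 0.038], [0.564, -0.233, 0.031], [0.55, -0.231, 0.037], [0.538, -0.228, 0.033], [0.532, -0.184, 0.033], [0.527, -0.219, 0.041], [0.521, -0.226, 0.039], [0.515, -0.289, 0.033], [0.51, -0.224, 0.029], [0.496, -0.221, 0.04], [0.486, -0.22, 0.039], [0.482, -0.243, 0.047], [0.476, -0.221, 0.046]
[... 761 characters left out ...]
.313, 0.04], [0.633, -0.314, 0.026], [0.666, -0.255, 0.042], [0.661, -0.252, 0.042], [0.669, -0.252, 0.034], [0.644, -0.251, 0.044], [0.657, -0.253, 0.033], [0.631, -0.246, 0.049], [0.644, -0.252, 0.034], [0.618, -0.245, 0.05], [0.631, -0.249, 0.036], [0.607, -0.245, 0.049], [0.62, -0.242, 0.042], [0.598, -0.243, 0.05], [0.614, -0.245, 0.037], [0.587, -0.244, 0.049], [0.613, -0.244, 0.034], [0.585, -0.24, 0.048], [0.604, -0.242, 0.034], [0.579, -0.236, 0.049], [0.602, -0.237, 0.034], [0.579, -0.236, 0.045], [0.653, -0.21, 0.031], [0.584, -0.238, 0.036], [0.553, -0.238, 0.049], [0.58, -0.241, 0.03], [0.557, -0.237, 0.043], [0.576, -0.24, 0.028], [0.551, -0.233, 0.044], [0.559, -0.236, 0.033]]
```

```bash
cat >> h.py <<'E'
def plan(x,y,z,yawdeg=None):
    """total shift in units of 30 mm along tool axes (after the twist), twist in units of 4 deg"""
    s=get_state(); yaw=np.degrees(s['eef_rot'][2]); p=s['tcp_pos']
    tw=0 if yawdeg is None else ((yaw-yawdeg+180)%360-180)/4
    a=np.radians(yaw if yawdeg is None else yawdeg)
    d=np.array([x,y,z])-p
    print('t',round(s['time'],2),'tcp',p.round(4),'yaw',yaw.round(2),'open',round(s['opening'],4),'F',s['ft_force'].round(1))
    print('tilt',s['eef_rot'].round(4),'j',s['joints'].round(2))
    print('twist',round(tw,2),'x',round((d[0]*np.cos(a)+d[1]*np.sin(a))/.03,2),'y',round(-d[2]/.03,2),'z',round((-d[0]*np.sin(a)+d[1]*np.cos(a))/.03,2))
E
python3 -c "
from h import *
plan(.568,-.2465,.2,-190.2)"
```

```text
t 0.15 tcp [ 0.2529 -0.5158  0.2554] yaw -153.89 open 0.0854 F [0.4 0.2 0.5]
tilt [-1.5726e+00  3.0000e-04 -2.6858e+00] j [-1.27  0.21  1.54 -0.    1.39 -0.15]
twist 9.08 x -8.75 y 1.85 z -10.69
```

Emit:
apply_moves([
  [0,0,0],
  [0,0,0],
  [0,0,0],
  [0,0,0],
  [0,0,0],
  [0,0,0],
  [0,0,0],
  [0,0,0],
  [0,0,0],
  [0,0,0],
], claw=[1,1,1,1,1,1,1,1,1,1], twist=[0.91,0.91,0.91,0.91,0.91,0.91,0.91,0.91,0.91,0.88])

```text
time: 0.98
tcp_pos: [0.253, -0.516, 0.2558]
eef_rot: [-1.572, -0.0, 2.961]
ft_force: [-0.1, 0.2, 0.6]
opening: 0.0851
```

Emit:
apply_moves([
  [-0.3,0,-0.4],
  [-0.6,0.1,-0.7],
  [-0.6,0.1,-0.75],
  [-0.6,0.1,-0.75],
  [-0.6,0.1,-0.75],
  [-0.6,0.1,-0.75],
  [-0.6,0.1,-0.75],
  [-0.6,0.1,-0.75],
  [-0.6,0.1,-0.75],
  [-0.6,0.1,-0.75],
], claw=[0.4,0.4,0.4,0.4,0.4,0.4,0.4,0.4,0.4,0.4], twist=[0,0,0,0,0,0,0,0,0,0])

```text
time: 1.82
tcp_pos: [0.4602, -0.3346, 0.2289]
eef_rot: [-1.572, -0.0, 2.966]
ft_force: [-0.1, 0.3, -0.0]
opening: 0.0599
```

Emit:
apply_moves([
  [-0.6,0.2,-0.75],
  [-0.6,0.2,-0.75],
  [-0.6,0.2,-0.75],
  [-0.6,0.2,-0.75],
  [-0.4,0.1,-0.45],
  [-0.2,0.1,-0.2],
  [0,0,0],
  [0,0,0],
], claw=[0.4,0.4,0.4,0.4,0.4,0.4,0.4,0.4], twist=[0,0,0,0,0,0,0,0])

```text
time: 2.48
tcp_pos: [0.5665, -0.2445, 0.1989]
eef_rot: [-1.571, -0.001, 2.966]
ft_force: [-0.9, -0.4, 1.1]
opening: 0.0597
```

```bash
python3 -c "
from h import *
plan(.568,-.2465,.055,-190.2)
s,f=grab('wrist','w1')"
```

```text
t 2.48 tcp [ 0.5665 -0.2445  0.1989] yaw 169.92 open 0.0597 F [-0.9 -0.4  1.1]
tilt [-1.5707e+00 -1.3000e-03  2.9656e+00] j [-0.55  0.34  1.49 -0.    1.31  1.2 ]
twist 0.03 x -0.06 y 4.8 z 0.06
```

View pics/w1.png

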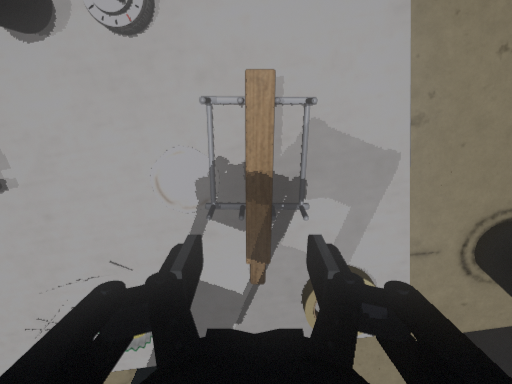

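The mould stands upright in the picture at columns 245–274, rack rails at rows 100 and 207, fingers either side at columns ~190 and ~320.

```bash
python3 - <<'E'
from h import *
f=load('w1');P=world(f);X,Y,Z=P[...,0],P[...,1],P[...,2]
m=(f['range_z']>0)&(Z>.063)&(Z<.075)&(X>.45)&(X<.7)&(Y>-.3)&(Y<-.2)
print(m.sum(),cv2.minAreaRect(P[m][:,:2].astype(np.float32)),np.median(Z[m]))
c=(abs(Z)<.01); print(np.median(Z[c]))
E
```

```text
5366 ((0.5782079696655273, -0.25080111622810364), (0.026124337688088417, 0.18841248750686646), 79.60777282714844) 0.06739408093519521
-0.0014809433234629077
```

Emit:
apply_moves([
  [-0.1,0.4,0.1],
  [0,0.8,0],
  [0,0.8,0],
  [0,0.8,0],
  [0,0.8,0],
  [0,0.6,0],
  [0,0.4,0],
  [0,0.2,0],
  [0,0,0],
], claw=[0.4,0.4,0.4,0.4,0.4,0.4,0.4,0.4,0.4], twist=[0,0,0,0,0,0,0,0,0])

```text
time: 3.28
tcp_pos: [0.568, -0.2486, 0.0536]
eef_rot: [-1.572, -0.003, 2.963]
ft_force: [-0.9, 0.6, 0.4]
opening: 0.0596
```

Emit:
apply_moves([
  [0,0,0],
  [0,0,0],
  [0,0,0],
  [0,0,0],
  [0,0,0],
  [0,0,0],
  [0,0,0],
  [0,0,0],
], claw=[0,-0.3,-0.5,-0.6,-0.6,-0.6,-0.6,-0.6], twist=[0,0,0,0,0,0,0,0], grip_force=30)

```text
time: 3.95
tcp_pos: [0.5706, -0.2492, 0.0571]
eef_rot: [-1.569, 0.003, 2.964]
ft_force: [-1.5, -0.9, 5.4]
opening: 0.0255
```

Emit:
apply_moves([
  [0,0,0],
  [0,-0.2,0],
  [0,-0.4,0],
  [0,-0.5,0],
  [0,-0.5,0],
  [0,-0.4,0],
  [0,0,0],
], claw=[-1,-1,-1,-1,-1,-1,-1], twist=[0,0,0,0,0,0,0], grip_force=50)

```text
time: 4.53
tcp_pos: [0.571, -0.2492, 0.1187]
eef_rot: [-1.569, 0.005, 2.964]
ft_force: [0.3, -1.1, -2.1]
opening: 0.0256
```

```bash
python3 -c "
from h import *
plan(.586,-.131,.051)
grab('scene','s2')"
```

```text
t 4.53 tcp [ 0.571  -0.2492  0.1187] yaw 169.85 open 0.0256 F [ 0.3 -1.1 -2.1]
tilt [-1.5689  0.0051  2.9645] j [-0.55  0.44  1.54  0.    1.16  1.2 ]
twist 0 x 0.2 y 2.26 z -3.97
```

View pics/s2.png

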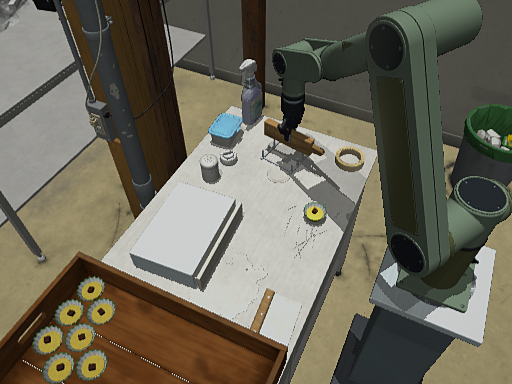

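The mould is up, held above the rack at (293,135). I'll carry it left.

Emit:
apply_moves([
  [0,0,-0.2],
  [0,0,-0.4],
  [0,0,-0.6],
  [0.1,0,-0.6],
  [0.1,0,-0.6],
  [0,0,-0.6],
  [0,0,-0.5],
  [0,0,-0.3],
  [0,0,-0.2],
  [0,0,0],
], claw=[-1,-1,-1,-1,-1,-1,-1,-1,-1,-1], twist=[0,0,0,0,0,0,0,0,0,0])

```text
time: 5.42
tcp_pos: [0.5846, -0.1278, 0.1149]
eef_rot: [-1.571, -0.001, 2.966]
ft_force: [0.1, -0.2, -3.0]
opening: 0.0253
```

Emit:
apply_moves([
  [0,0.2,0],
  [0,0.4,0],
  [0,0.4,0],
  [0,0.4,0],
  [0,0.3,0],
  [0,0.2,0],
  [0,0.1,0],
  [0,0.1,0],
  [0,0.1,0],
  [0,0,0],
], claw=[-1,-1,-1,-1,-1,-1,-1,-1,-1,-1], twist=[0,0,0,0,0,0,0,0,0,0])

```text
time: 6.25
tcp_pos: [0.5855, -0.1296, 0.0512]
eef_rot: [-1.57, 0.002, 2.964]
ft_force: [-3.0, 0.6, 2.7]
opening: 0.0256
```

Emit:
apply_moves([
  [0,0,0],
  [0,0,0],
  [0,0,0],
  [0,0,0],
  [0,0,0],
  [0,0,0],
  [0,-0.3,0],
  [0,-0.5,0],
], claw=[-0.35,-0.3,-0.2,0,0.2,0.3,0.3,0.3], twist=[0,0,0,0,0,0,0,0], grip_force=30)

```text
time: 6.92
tcp_pos: [0.5829, -0.1286, 0.0719]
eef_rot: [-1.572, -0.005, 2.964]
ft_force: [-0.5, 0.4, 0.2]
opening: 0.0559
```

Emit:
apply_moves([
  [0,-0.7,0],
  [0,-0.7,0],
  [0,-0.2,0.3],
  [0,0,0.5],
  [0,0,0.5],
  [0,0,0.2],
  [0,0,0],
], claw=[0.3,0.3,0,-0.5,-1,-1,-1], twist=[0,0,0,0,0,0,0])

```text
time: 7.5
tcp_pos: [0.5751, -0.1757, 0.1196]
eef_rot: [-1.571, -0.003, 2.961]
ft_force: [-0.4, 0.3, -0.7]
opening: -0.0001
```

```bash
python3 -c "
from h import *
plan(.577,-.174,.08)
s,f=grab('wrist','w3')
P=world(f,s);X,Y,Z=P[...,0],P[...,1],P[...,2]
m=(f['range_z']>0)&(Z>.055)&(Z<.07)&(X>.45)&(X<.75)&(Y>-.2)&(Y<-.05)
print(m.sum(),cv2.minAreaRect(P[m][:,:2].astype(np.float32)),np.median(Z[m]))
"
```

```text
t 7.5 tcp [ 0.5751 -0.1757  0.1196] yaw 169.65 open -0.0001 F [-0.4  0.3 -0.7]
tilt [-1.5711e+00 -2.8000e-03  2.9609e+00] j [-0.44  0.4   1.59 -0.    1.15  1.31]
twist 0 x -0.05 y 1.32 z -0.07
8613 ((0.6097661256790161, -0.1342877745628357), (0.026537666097283363, 0.15502992272377014), 79.5792236328125) 0.061440170847898906
```

View pics/w3.png

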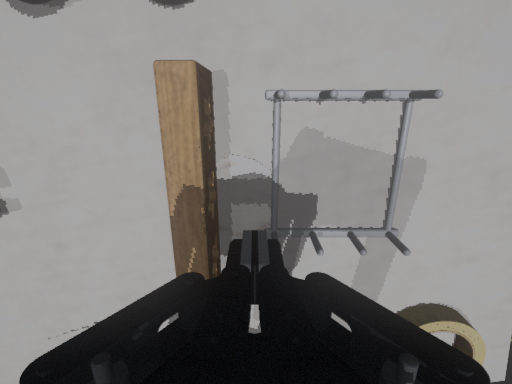

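The mould stands on edge at columns 160–218; closed fingers to its right at column 255. Now I lower and push the top left.

Emit:
apply_moves([
  [0,0.5,0],
  [0,0.6,0],
  [0,0.4,0],
  [0,0.08,0],
  [0,0,-0.2],
  [0,0,-0.2],
  [0,0,-0.2],
  [0,0,-0.2],
  [0,0,-0.2],
  [0,0,-0.2],
], claw=[-1,-1,-1,-1,-1,-1,-1,-1,-1,-1], twist=[0,0,0,0,0,0,0,0,0,0])

```text
time: 8.38
tcp_pos: [0.5837, -0.1374, 0.0748]
eef_rot: [-1.571, 0.002, 2.965]
ft_force: [-0.2, -0.2, -0.4]
opening: 0.0002
```

Emit:
apply_moves([
  [0,0,-0.2],
  [0,0,-0.2],
  [0,0,-0.2],
  [0,0,0],
  [0,0,0],
  [0,0,0],
], claw=[-1,-1,-1,-1,-1,-1], twist=[0,0,0,0,0,0])

```text
time: 8.88
tcp_pos: [0.5862, -0.1204, 0.0738]
eef_rot: [-1.571, -0.0, 2.964]
ft_force: [-0.7, 0.0, 0.3]
opening: 0.0002
```

```bash
python3 -c "
from h import *
plan(.577,-.174,.08)
grab('scene','s4')
s,f=grab('wrist','w4')
"
```

```text
t 8.88 tcp [ 0.5862 -0.1204  0.0738] yaw 169.84 open 0.0002 F [-0.7  0.   0.3]
tilt [-1.5707e+00 -1.0000e-04  2.9643e+00] j [-0.35  0.46  1.62 -0.    1.06  1.4 ]
twist 0 x -0.01 y -0.21 z 1.81
```

View pics/w4.png

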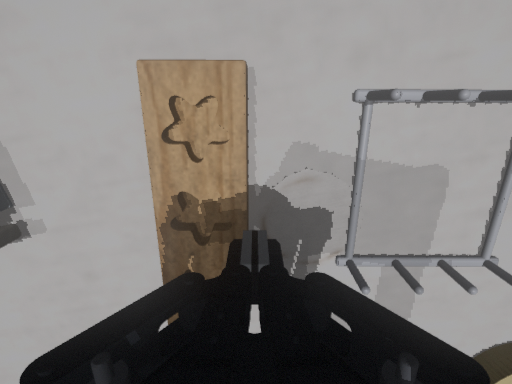

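View pics/s4.png

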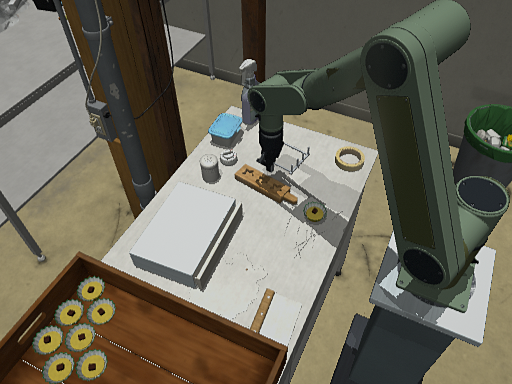

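The mould lies flat, carved side up (stars visible in wrist view, columns 140–247). Now lift away and go to the drawer front.

Emit:
apply_moves([
  [0,-0.4,0],
  [0,-0.7,0],
  [0,-0.7,0],
  [0,-0.6,0],
  [0,-0.4,0],
  [0,-0.2,0],
  [0,0,0],
], claw=[-1,-1,-1,-1,-1,-1,-1], twist=[-0.3,-0.6,-0.6,-0.6,-0.6,-0.6,-0.24])

```text
time: 9.57
tcp_pos: [0.5878, -0.1212, 0.1674]
eef_rot: [-1.568, 0.005, -3.07]
ft_force: [0.3, 0.4, 0.3]
opening: -0.0001
```

```bash
python3 -c "
from h import *
plan(.540,.198,.055,184)
s,f=grab('top','t5')
P=world(f,s);X,Y,Z=P[...,0],P[...,1],P[...,2]
m=(f['range_z']>0)&(Z>.018)&(Z<.035)&(X>.45)&(X<.75)&(Y>-.16)&(Y<.04)
print(m.sum(),cv2.minAreaRect(P[m][:,:2].astype(np.float32)),np.median(Z[m]))
"
```

```text
t 9.57 tcp [ 0.5878 -0.1212  0.1674] yaw -175.9 open -0.0001 F [0.3 0.4 0.3]
tilt [-1.5685  0.0052 -3.0701] j [-0.35  0.34  1.57 -0.    1.23  1.15]
twist 0.02 x 0.85 y 3.75 z -10.73
60 ((0.6776485443115234, -0.0889710783958435), (0.08839310705661774, 0.14419245719909668), 89.84066009521484) 0.02592243154751062
```

View pics/t5.png

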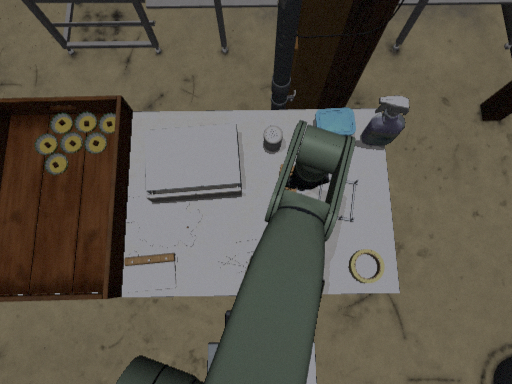

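The arm hides the mould in the top view; I'll measure it later. Move to the front of the drawer.

Emit:
apply_moves([
  [0.1,0,-0.4],
  [0.1,0,-0.8],
  [0.1,0,-1],
  [0.1,0,-1],
  [0.1,0,-1],
  [0.1,0,-1],
  [0.1,0,-1],
  [0.1,0,-1],
  [0.1,0,-1],
  [0.1,0,-1],
], claw=[-1,-1,-1,-1,-1,-1,-1,-1,-1,-1], twist=[0,0,0,0,0,0,0,0,0,0])

```text
time: 10.45
tcp_pos: [0.5351, 0.1548, 0.1628]
eef_rot: [-1.571, -0.003, -3.072]
ft_force: [-0.5, -0.5, -1.0]
opening: -0.0
```

Emit:
apply_moves([
  [0,0.2,-0.8],
  [0,0.6,-0.5],
  [0,0.7,-0.2],
  [0,0.7,0],
  [0,0.7,0],
  [0,0.5,0],
  [0,0.25,0],
  [0,0.1,0],
  [0,0,0],
  [0,0,0],
], claw=[-1,-1,-1,-1,-1,-1,-1,-1,-1,-1], twist=[0,0,0,0,0,0,0,0,0,0])

```text
time: 11.28
tcp_pos: [0.5343, 0.198, 0.052]
eef_rot: [-1.571, 0.001, -3.072]
ft_force: [-0.2, 0.2, 0.1]
opening: -0.0002
```

```bash
python3 -c "
from h import *
plan(.5797,.201,.055,184)
s,f=grab('top','t6')
P=world(f,s);X,Y,Z=P[...,0],P[...,1],P[...,2]
m=(f['range_z']>0)&(Z>.018)&(Z<.035)&(X>.45)&(X<.75)&(Y>-.16)&(Y<.04)
print(m.sum(),cv2.minAreaRect(P[m][:,:2].astype(np.float32)),np.median(Z[m]))
grab('wrist','w6')
"
```

```text
t 11.28 tcp [0.5343 0.198  0.052 ] yaw -176.01 open -0.0002 F [-0.2  0.2  0.1]
tilt [-1.571e+00  1.000e-03 -3.072e+00] j [0.2  0.44 1.7  0.   0.99 1.7 ]
twist -0.0 x -1.52 y -0.1 z 0.01
1062 ((0.6066507697105408, -0.09896185994148254), (0.1123255118727684, 0.2899491786956787), 87.94635009765625) 0.026120493167237656
```

View pics/t6.png

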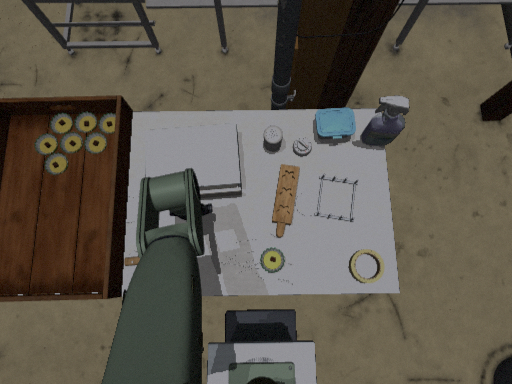

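View pics/w6.png

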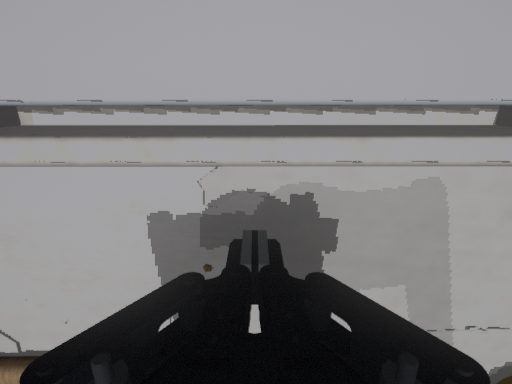

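Front face is square to the tool (front edge at row ~164); mould flat at (286,197) in the top view. Press in small steps.

Emit:
apply_moves([
  [-0.3,0,0],
  [-0.5,0,0],
  [-0.4,0,0],
  [-0.2,0,0],
  [-0.1,0,0],
  [0,0,0],
], claw=[-1,-1,-1,-1,-1,-1], twist=[0,0,0,0,0,0])

```text
time: 11.88
tcp_pos: [0.5789, 0.2008, 0.0514]
eef_rot: [-1.571, -0.001, -3.072]
ft_force: [-2.5, 0.5, 0.5]
opening: 0.0001
```

Emit:
apply_moves([
  [-0.1,0,0],
  [-0.1,0,0],
  [0,0,0],
], claw=[-1,-1,-1], twist=[0,0,0])

```text
time: 12.13
tcp_pos: [0.5843, 0.2013, 0.0509]
eef_rot: [-1.571, -0.001, -3.072]
ft_force: [-2.8, -1.1, -1.0]
opening: -0.0
```

Emit:
apply_moves([
  [-0.1,0,0],
  [0,0,0],
  [0,0,0],
], claw=[-1,-1,-1], twist=[0,0,0])

```text
time: 12.38
tcp_pos: [0.5864, 0.2015, 0.0508]
eef_rot: [-1.571, -0.003, -3.072]
ft_force: [-4.2, -0.6, 1.8]
opening: 0.0001
```

Emit:
apply_moves([
  [-0.1,0,0],
  [0,0,0],
  [0,0,0],
], claw=[-1,-1,-1], twist=[0,0,0])

```text
time: 12.63
tcp_pos: [0.5864, 0.2015, 0.0503]
eef_rot: [-1.57, -0.01, -3.072]
ft_force: [-12.5, -1.7, 4.8]
opening: -0.0001
```

Emit:
apply_moves([
  [0.6,0,0],
  [1,0,0],
  [1,0,0],
  [1,0,0],
  [1,0,0],
  [0.8,-0.3,0],
  [0.5,-0.8,0],
  [0.2,-1,0],
  [0,-1,0],
  [0,-0.5,0],
], claw=[-1,-1,-1,-1,-1,-1,-1,-1,-1,-1], twist=[0,0,0,0,0,0,0,0,0,0])

```text
time: 13.47
tcp_pos: [0.4107, 0.1898, 0.1636]
eef_rot: [-1.572, 0.009, -3.071]
ft_force: [1.3, 0.5, 0.7]
opening: 0.0003
```

Emit:
apply_moves([
  [0,0,0.5],
  [0,0,0.8],
  [0,0,1],
  [0,0,1],
  [0,0,1],
], claw=[1,1,1,1,1], twist=[0,0,0,0,0])

```text
time: 13.88
tcp_pos: [0.4185, 0.0591, 0.1604]
eef_rot: [-1.57, 0.004, -3.071]
ft_force: [-0.3, -0.6, 0.7]
opening: 0.0603
```

```bash
python3 -c "
from h import *
grab('scene','s7')
s,f=grab('top','t7')
P=world(f,s);X,Y,Z=P[...,0],P[...,1],P[...,2]
hsv=cv2.cvtColor(f['pixels'],cv2.COLOR_RGB2HSV)
ok=f['range_z']>0
m=ok&(Z>.018)&(Z<.034)&(X>.49)&(X<.75)&(Y>-.16)&(Y<.03)&(hsv[...,1]>90)
print(m.sum(),cv2.minAreaRect(P[m][:,:2].astype(np.float32)),np.median(Z[m]))
plan(.58,-.09,.15,169.8)
"
```

```text
890 ((0.589812159538269, -0.08290760219097137), (0.06035269424319267, 0.20375920832157135), 79.69491577148438) 0.026072937966925364
t 13.98 tcp [0.419  0.057  0.1604] yaw -176.29 open 0.0747 F [-0.4 -0.2  0.3]
tilt [-1.5687  0.0042 -3.0768] j [-0.07 -0.02  2.   -0.    1.15  1.44]
twist 3.48 x -6.15 y 0.35 z 3.87
```

View pics/t7.png

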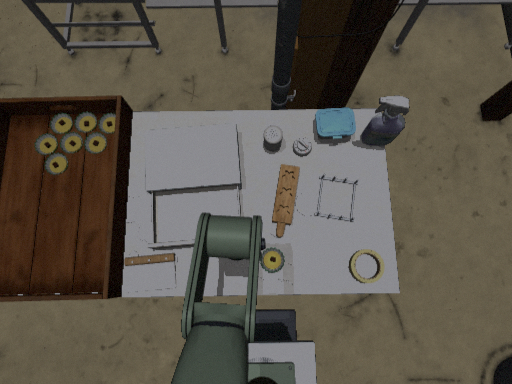

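View pics/s7.png

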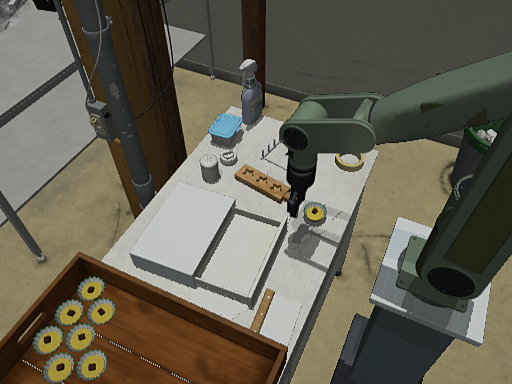

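Drawer is out (front at row ~243 in top view), mould at (286,195). Go above the mould.

Emit:
apply_moves([
  [0,0,0],
  [0,0,0],
  [0,0,0],
  [0,0,0],
  [-0.4,0,0.2],
  [-0.8,0,0.5],
  [-0.9,0,0.6],
  [-0.9,0,0.6],
  [-0.9,0,0.6],
  [-0.9,0,0.6],
], claw=[1,1,1,1,1,1,1,1,1,1], twist=[0.6,1,1,0.88,0,0,0,0,0,0])

```text
time: 14.82
tcp_pos: [0.5455, -0.0577, 0.1597]
eef_rot: [-1.571, 0.003, 2.97]
ft_force: [0.6, 0.2, 0.6]
opening: 0.0852
```

Emit:
apply_moves([
  [-0.7,0,0.4],
  [-0.5,0,0.3],
  [-0.2,0,0.07],
  [0,0,0],
  [0,0,0],
], claw=[1,1,1,1,1], twist=[0,0,0,0,0])

```text
time: 15.23
tcp_pos: [0.5803, -0.0858, 0.159]
eef_rot: [-1.571, -0.001, 2.969]
ft_force: [-0.3, -0.6, 0.8]
opening: 0.0855
```

```bash
python3 -c "
from h import *
plan(.588,-.0826,.03,169.7)
s,f=grab('wrist','w8')
P=world(f,s);X,Y,Z=P[...,0],P[...,1],P[...,2]
hsv=cv2.cvtColor(f['pixels'],cv2.COLOR_RGB2HSV)
ok=f['range_z']>0
m=ok&(Z>.018)&(Z<.034)&(X>.52)&(X<.75)&(Y>-.16)&(Y<.03)&(hsv[...,1]>60)
print(m.sum(),cv2.minAreaRect(P[m][:,:2].astype(np.float32)),np.median(Z[m]))
"
```

```text
t 15.23 tcp [ 0.5803 -0.0858  0.159 ] yaw 170.12 open 0.0855 F [-0.3 -0.6  0.8]
tilt [-1.5712e+00 -7.0000e-04  2.9691e+00] j [-0.29  0.33  1.6   0.    1.21  1.45]
twist 0.1 x -0.23 y 4.3 z -0.15
9442 ((0.6043766736984253, -0.0872933566570282), (0.06131437048316002, 0.18174053728580475), 79.69263458251953) 0.02543832102339555
```

View pics/w8.png

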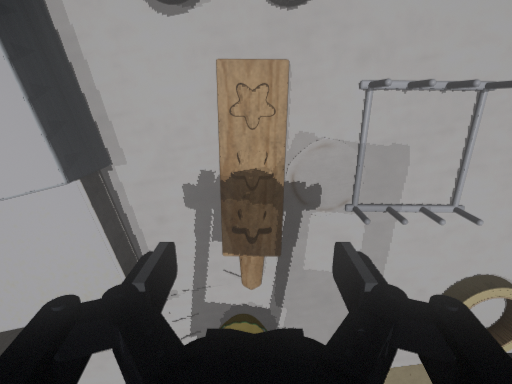

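Emit:
apply_moves([
  [-0.3,0.3,-0.1],
  [0,0.7,0],
  [0,0.8,0],
  [0,0.8,0],
  [0,0.7,0],
  [0,0.4,0],
  [0,0.3,0],
  [0,0.2,0],
  [0,0.1,0],
  [0,0,0],
], claw=[1,1,1,1,1,1,1,1,1,1], twist=[0.1,0,0,0,0,0,0,0,0,0])

```text
time: 16.12
tcp_pos: [0.59, -0.0846, 0.0306]
eef_rot: [-1.571, 0.0, 2.962]
ft_force: [0.5, -0.6, -0.0]
opening: 0.0854
```

Emit:
apply_moves([
  [0,0,0],
  [0,0,0],
  [0,0,0],
  [0,0,0],
  [0,0,0],
  [0,0,0],
  [0,0,0],
  [0,0,0],
], claw=[0.8,0.6,0.4,0.2,0,0,0,0], twist=[0,0,0,0,0,0,0,0])

```text
time: 16.78
tcp_pos: [0.5908, -0.085, 0.0317]
eef_rot: [-1.571, 0.002, 2.961]
ft_force: [-0.9, 0.6, 5.7]
opening: 0.0613
```

Emit:
apply_moves([
  [0,0,0],
  [0,0,0],
  [0,-0.2,0],
  [0,-0.5,0],
  [0,-0.7,0],
  [0,-0.7,0],
  [0,-0.7,0],
  [0,-0.6,0],
  [0,-0.4,0],
  [0,0,0],
], claw=[-0.5,-1,-1,-1,-1,-1,-1,-1,-1,-1], twist=[0,0,0,0,0,0,0,0,0,0], grip_force=60)

```text
time: 17.62
tcp_pos: [0.5914, -0.0852, 0.1471]
eef_rot: [-1.57, 0.005, 2.961]
ft_force: [0.5, -0.3, -2.0]
opening: 0.0604
```

```bash
python3 -c "
from h import *
plan(.55,.0,.15,-86)
grab('wrist','w9');s,f=grab('scene','s9');s,f2=grab('top','t9')
for f in (f,f2):
  P=world(f,s);X,Y,Z=P[...,0],P[...,1],P[...,2];ok=f['range_z']>0
  # drawer front plate top & floor
  m=ok&(Z>.063)&(Z<.07)&(X>.42)&(X<.48)&(Y>.03)&(Y<.38)
  print('front top',m.sum(),cv2.minAreaRect(P[m][:,:2].astype(np.float32)) if m.sum()>5 else '')
  m=ok&(Z>.008)&(Z<.02)&(X>.44)&(X<.62)&(Y>.06)&(Y<.35)
  print('floor',m.sum(),cv2.minAreaRect(P[m][:,:2].astype(np.float32)),np.median(Z[m]))
"
```

```text
t 17.62 tcp [ 0.5914 -0.0852  0.1471] yaw 169.68 open 0.0604 F [ 0.5 -0.3 -2. ]
tilt [-1.5702  0.005   2.9615] j [-0.29  0.36  1.59 -0.    1.19  1.46]
twist -26.08 x -2.93 y -0.1 z -1.18
front top 340 ((0.44552287459373474, 0.1906248927116394), (0.01295088417828083, 0.2905676066875458), 3.9881296157836914)
floor 3903 ((0.5299730896949768, 0.2044474482536316), (0.17974770069122314, 0.28813856840133667), 0.46435853838920593) 0.014269203383235894
front top 365 ((0.44692936539649963, 0.1910482794046402), (0.012517226859927177, 0.28934383392333984), 4.108407974243164)
floor 4132 ((0.530922532081604, 0.1985527127981186), (0.27451106905937195, 0.17773862183094025), 89.71688842773438) 0.014295028798792922
```

View pics/w9.png

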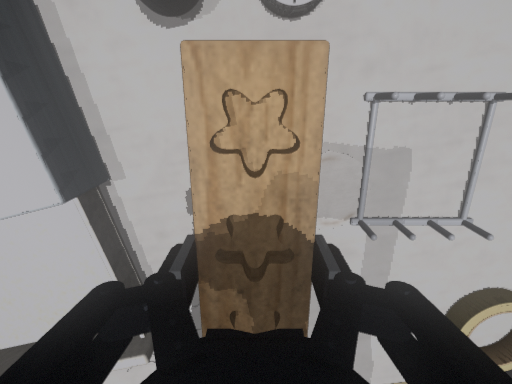

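View pics/t9.png

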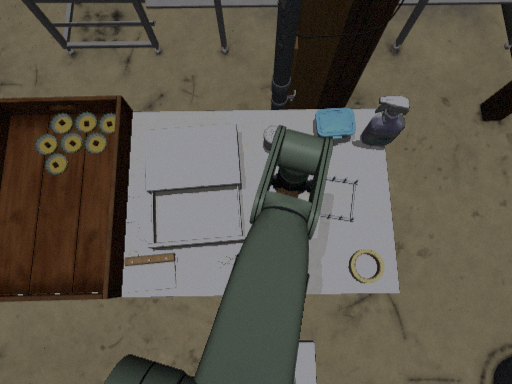

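Mould held squarely across its width (columns 185–325), 113 mm up. Turn it a good quarter turn.

Emit:
apply_moves([
  [0,-0.3,0],
  [0,-0.3,0],
  [0,0,0],
  [0,0,0],
  [0,0,0],
  [0,0,0],
  [0,0,0],
  [0,0,0],
  [0,0,0],
  [0,0,0],
], claw=[-1,-1,-1,-1,-1,-1,-1,-1,-1,-1], twist=[-0.3,-0.6,-0.9,-1,-1,-1,-1,-1,-1,-1])

```text
time: 18.6
tcp_pos: [0.589, -0.0845, 0.1613]
eef_rot: [-1.573, -0.002, -2.703]
ft_force: [0.1, 0.2, -2.7]
opening: 0.0605
```

Emit:
apply_moves([
  [0,0,0],
  [0,0,0],
  [0,0,0],
  [0,0,0],
  [0,0,0],
  [0,0,0],
  [0,0,0],
  [0,0,0],
  [0,0,0],
  [0,0,0],
], claw=[-1,-1,-1,-1,-1,-1,-1,-1,-1,-1], twist=[-1,-1,-1,-1,-1,-1,-1,-1,-1,-1])

```text
time: 19.43
tcp_pos: [0.589, -0.0845, 0.1613]
eef_rot: [-1.573, -0.0, -2.005]
ft_force: [0.1, -0.3, -3.3]
opening: 0.0604
```

Emit:
apply_moves([
  [0,0,0],
  [0,0,0],
  [0,0,0],
  [0,0,0],
  [0,0,0],
  [0,0,0],
  [0,0,0],
  [0,0,0],
  [0,0,0],
  [0,0,0],
], claw=[-1,-1,-1,-1,-1,-1,-1,-1,-1,-1], twist=[-1,-1,-1,-1,-1,-1,-0.8,-0.5,0,0])

```text
time: 20.27
tcp_pos: [0.5892, -0.0846, 0.1616]
eef_rot: [-1.573, 0.001, -1.5]
ft_force: [0.4, -0.2, -3.1]
opening: 0.0605
```

```bash
python3 -c "
from h import *
plan(.5314,.2124,.16,-85.95)
"
```

```text
t 20.27 tcp [ 0.5892 -0.0846  0.1616] yaw -85.95 open 0.0605 F [ 0.4 -0.2 -3.1]
tilt [-1.5726e+00  7.0000e-04 -1.5001e+00] j [-0.29  0.34  1.58  0.    1.22 -0.36]
twist -0.0 x -10.01 y 0.05 z -1.22
```

Emit:
apply_moves([
  [-0.3,0,-0.1],
  [-0.6,0,-0.1],
  [-0.8,0,-0.1],
  [-0.9,0,-0.1],
  [-0.9,0,-0.1],
  [-0.9,0,-0.1],
  [-0.9,0,-0.1],
  [-0.9,0,-0.1],
  [-0.9,0,-0.1],
  [-0.8,0,-0.1],
], claw=[-1,-1,-1,-1,-1,-1,-1,-1,-1,-1], twist=[0,0,0,0,0,0,0,0,0,0])

```text
time: 21.1
tcp_pos: [0.5418, 0.1517, 0.1623]
eef_rot: [-1.571, 0.001, -1.499]
ft_force: [-0.3, 1.0, -3.0]
opening: 0.0603
```

Emit:
apply_moves([
  [-0.8,0,-0.1],
  [-0.6,0,-0.1],
  [-0.4,0,0],
  [-0.2,0,0],
  [-0.1,0,0],
  [0,0,0],
  [0,0,0],
], claw=[-1,-1,-1,-1,-1,-1,-1], twist=[0,0,0,0,0,0,0])

```text
time: 21.68
tcp_pos: [0.5328, 0.2112, 0.1623]
eef_rot: [-1.571, -0.001, -1.5]
ft_force: [0.5, 0.1, -4.2]
opening: 0.0602
```

```bash
python3 - <<'E'
from h import *
plan(.5314,.2124,.12,-85.95)
grab('top','t10');grab('scene','s10');s,f=grab('wrist','w10')
P=world(f,s);X,Y,Z=P[...,0],P[...,1],P[...,2];ok=f['range_z']>0
hsv=cv2.cvtColor(f['pixels'],cv2.COLOR_RGB2HSV)
m=ok&(Z>.13)&(Z<.165)&(hsv[...,1]>80)
print(m.sum(),cv2.minAreaRect(P[m][:,:2].astype(np.float32)),np.percentile(Z[m],[5,50,95]))
# drawer walls as seen
for n in ['scene','top']:
  f=load({'scene':'s10','top':'t10'}[n]);P=world(f);X,Y,Z=P[...,0],P[...,1],P[...,2];ok=f['range_z']>0
  hsv=cv2.cvtColor(f['pixels'],cv2.COLOR_RGB2HSV)
  m=ok&(Z>.13)&(Z<.17)&(hsv[...,1]>80)&(X>.4)&(X<.7)&(Y>0)
  print(n,m.sum(),cv2.minAreaRect(P[m][:,:2].astype(np.float32)) if m.sum()>9 else 0)
E
```

```text
t 21.68 tcp [0.5328 0.2112 0.1623] yaw -85.96 open 0.0602 F [ 0.5  0.1 -4.2]
tilt [-1.5708e+00 -6.0000e-04 -1.5004e+00] j [ 0.23  0.3   1.64 -0.    1.21  0.16]
twist -0.0 x -0.04 y 1.41 z -0.04
35397 ((0.5319619178771973, 0.2317427545785904), (0.06163480505347252, 0.16472774744033813), 4.14238977432251) [0.14232638 0.1554201  0.15656202]
scene 1192 ((0.5334503054618835, 0.19889570772647858), (0.07890070974826813, 0.23615169525146484), 3.2138264179229736)
top 1063 ((0.5325289964675903, 0.19892120361328125), (0.06046329066157341, 0.23361462354660034), 4.057559967041016)
```

View pics/w10.png

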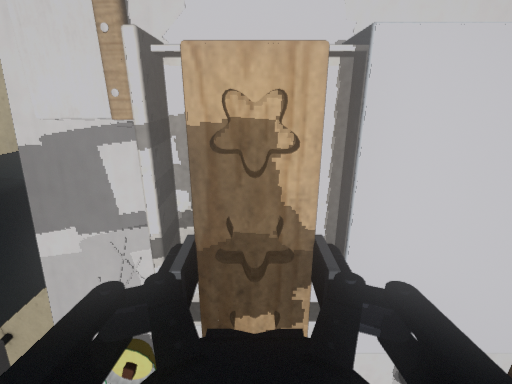

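View pics/s10.png

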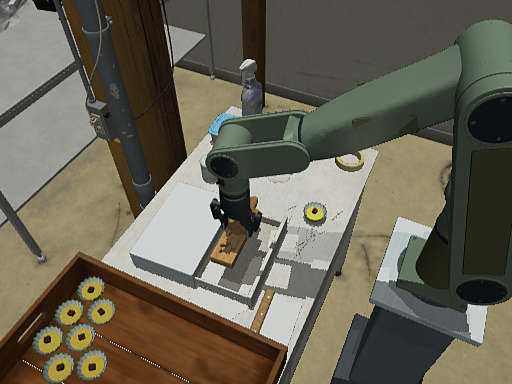

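Mould centred between the drawer walls (within ~2 mm). Lower.

Emit:
apply_moves([
  [0,0.3,0],
  [0,0.5,0],
  [0,0.6,0],
  [0,0.6,0],
  [0,0.6,0],
  [0,0.5,0],
  [0,0.3,0],
  [0,0.2,0],
  [0,0.1,0],
  [0,0,0],
], claw=[-1,-1,-1,-1,-1,-1,-1,-1,-1,-1], twist=[0,0,0,0,0,0,0,0,0,0])

```text
time: 22.67
tcp_pos: [0.5325, 0.2118, 0.051]
eef_rot: [-1.571, -0.0, -1.5]
ft_force: [0.4, 0.4, -3.0]
opening: 0.0609
```

Emit:
apply_moves([
  [0,0.1,0],
  [0,0,0],
  [0,0,0],
  [0,0,0],
], claw=[-1,-1,-1,-1], twist=[0,0,0,0])

```text
time: 23.0
tcp_pos: [0.5331, 0.2121, 0.0491]
eef_rot: [-1.569, 0.0, -1.5]
ft_force: [-0.6, 0.3, -3.1]
opening: 0.0605
```

Emit:
apply_moves([
  [0,0.1,0],
  [0,0.05,0],
  [0,0,0],
], claw=[-1,-1,-1], twist=[0,0,0])

```text
time: 23.25
tcp_pos: [0.5341, 0.2123, 0.046]
eef_rot: [-1.568, 0.0, -1.5]
ft_force: [-1.5, -1.0, 6.8]
opening: 0.0606
```

Contact with the floor. Release and rise.

Emit:
apply_moves([
  [0,0,0],
  [0,0,0],
  [0,0,0],
  [0,0,0],
  [0,-0.2,0],
  [0,-0.4,0],
  [0,-0.7,0],
  [0,-0.8,0],
  [0,-0.8,0],
  [0,-0.8,0],
], claw=[0.5,0.6,0.8,1,1,1,1,1,1,1], twist=[0,0,0,0,0,0,0,0,0,0], grip_force=30)

```text
time: 24.08
tcp_pos: [0.5327, 0.212, 0.1571]
eef_rot: [-1.57, 0.0, -1.5]
ft_force: [0.0, 0.4, -0.3]
opening: 0.0856
```

```bash
python3 - <<'E'
from h import *
# start of closing push: 40 mm in front of plate, at unit y=0
plan(.40,.187,.16,-176)
grab('scene','s11');s,f=grab('wrist','w11')
P=world(f,s);X,Y,Z=P[...,0],P[...,1],P[...,2];ok=f['range_z']>0
hsv=cv2.cvtColor(f['pixels'],cv2.COLOR_RGB2HSV)
m=ok&(Z>.03)&(Z<.05)&(hsv[...,1]>80)&(X>.45)&(X<.61)&(Y>.1)
print(m.sum(),cv2.minAreaRect(P[m][:,:2].astype(np.float32)),np.percentile(Z[m],[5,50,95]))
E
```

```text
t 24.08 tcp [0.5327 0.212  0.1571] yaw -85.92 open 0.0856 F [ 0.   0.4 -0.3]
tilt [-1.5698e+00  1.0000e-04 -1.4996e+00] j [ 0.23  0.3   1.64 -0.    1.2   0.16]
twist 22.52 x 4.47 y -0.1 z 0.52
10265 ((0.5359493494033813, 0.20736908912658691), (0.06009005382657051, 0.2164168655872345), 4.115715503692627) [0.03583589 0.03937087 0.04051866]
```

View pics/w11.png

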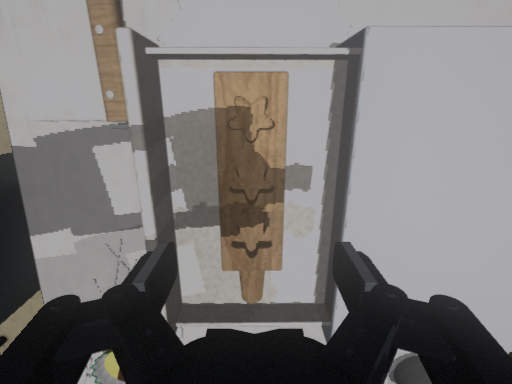

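Mould flat in the drawer, carved side up (columns 215–288), top at 39 mm. Go to the front and turn the fingers for the push.

Emit:
apply_moves([
  [0.1,-0.2,-0.3],
  [0.1,0,-0.6],
  [0.1,0,-0.8],
  [0.1,0,-0.8],
  [0.1,0,-0.8],
  [0,0,-0.7],
  [0,0,-0.4],
  [0,0,-0.1],
  [0,0,0],
  [0,0,0],
], claw=[1,1,0.5,0,-0.5,-1,-1,-1,-1,-1], twist=[0,0,0,0,0,0,0,0,0.5,1])

```text
time: 25.02
tcp_pos: [0.3992, 0.1875, 0.1612]
eef_rot: [-1.57, 0.0, -1.606]
ft_force: [0.2, 0.4, -0.0]
opening: -0.0002
```

Emit:
apply_moves([
  [0,0,0],
  [0,0,0],
  [0,0,0],
  [0,0,0],
  [0,0,0],
  [0,0,0],
  [0,0,0],
  [0,0,0],
  [0,0,0],
  [0,0,0],
], claw=[-1,-1,-1,-1,-1,-1,-1,-1,-1,-1], twist=[1,1,1,1,1,1,1,1,1,1])

```text
time: 25.85
tcp_pos: [0.3998, 0.1875, 0.1611]
eef_rot: [-1.57, 0.001, -2.306]
ft_force: [-0.3, -0.2, 0.2]
opening: -0.0001
```

Emit:
apply_moves([
  [0,0,0],
  [0,0,0],
  [0,0,0],
  [0,0,0],
  [0,0,0],
  [0,0,0],
  [0,0,0],
  [0,0,0],
  [0,0,0],
  [0,0,0],
], claw=[-1,-1,-1,-1,-1,-1,-1,-1,-1,-1], twist=[1,1,1,1,1,1,1,1,1,1])

```text
time: 26.68
tcp_pos: [0.3997, 0.1874, 0.1611]
eef_rot: [-1.571, 0.001, -3.004]
ft_force: [0.4, 0.0, 0.9]
opening: -0.0
```

Emit:
apply_moves([
  [0,0,0],
  [0,0,0],
  [0,0,0],
], claw=[-1,-1,-1], twist=[0.7,0.3,0])

```text
time: 26.93
tcp_pos: [0.3995, 0.1874, 0.161]
eef_rot: [-1.571, 0.0, -3.07]
ft_force: [-0.5, 0.7, -0.6]
opening: 0.0004
```

```bash
python3 - <<'E'
from h import *
plan(.40,.188,.055,-176)
E
```

```text
t 26.93 tcp [0.3995 0.1874 0.161 ] yaw -175.92 open 0.0004 F [-0.5  0.7 -0.6]
tilt [-1.5708e+00  4.0000e-04 -3.0704e+00] j [ 0.24  0.03  1.95 -0.    1.16  1.74]
twist 0.02 x -0.02 y 3.53 z -0.02
```

Emit:
apply_moves([
  [0,0.4,0],
  [0,0.7,0],
  [0,0.8,0],
  [0,0.8,0],
  [0,0.5,0],
  [0,0.3,0],
  [-0.2,0,0],
  [-0.3,0,0],
  [-0.2,0,0],
  [-0.2,0,0],
], claw=[-1,-1,-1,-1,-1,-1,-1,-1,-1,-1], twist=[0,0,0,0,0,0,0,0,0,0])

```text
time: 27.77
tcp_pos: [0.4287, 0.1898, 0.0575]
eef_rot: [-1.571, 0.004, -3.07]
ft_force: [-0.2, -0.9, 0.3]
opening: -0.0001
```

Emit:
apply_moves([
  [-0.2,0,0],
  [-0.25,0,0],
  [-0.3,0,0],
  [-0.3,0,0],
  [-0.3,0,0],
  [-0.3,0,0],
  [-0.3,0,0],
  [-0.3,0,0],
  [-0.3,0,0],
  [-0.3,0,0],
], claw=[-1,-1,-1,-1,-1,-1,-1,-1,-1,-1], twist=[0,0,0,0,0,0,0,0,0,0])

```text
time: 28.6
tcp_pos: [0.512, 0.1954, 0.0558]
eef_rot: [-1.571, -0.0, -3.07]
ft_force: [-2.7, 0.3, 2.7]
opening: -0.0
```

Emit:
apply_moves([
  [-0.3,0,0],
  [-0.3,0,0],
  [-0.3,0,0],
  [-0.3,0,0],
  [-0.3,0,0],
  [-0.25,0,0],
  [-0.2,0,0],
  [-0.1,0,0],
  [0,0,0],
], claw=[-1,-1,-1,-1,-1,-1,-1,-1,-1], twist=[0,0,0,0,0,0,0,0,0])

```text
time: 29.35
tcp_pos: [0.5735, 0.1997, 0.0559]
eef_rot: [-1.571, 0.001, -3.071]
ft_force: [-2.7, -0.6, 0.7]
opening: 0.0001
```

Moving with ~2.7 N as expected. Last 13 mm in small steps.

Emit:
apply_moves([
  [-0.1,0,0],
  [-0.1,0,0],
  [-0.1,0,0],
  [-0.1,0,0],
  [0,0,0],
  [0,0,0],
], claw=[-1,-1,-1,-1,-1,-1], twist=[0,0,0,0,0,0])

```text
time: 29.85
tcp_pos: [0.5847, 0.2006, 0.0558]
eef_rot: [-1.571, 0.0, -3.071]
ft_force: [-2.3, -0.5, 0.6]
opening: 0.0003
```

Emit:
apply_moves([
  [-0.1,0,0],
  [0,0,0],
  [0,0,0],
], claw=[-1,-1,-1], twist=[0,0,0])

```text
time: 30.1
tcp_pos: [0.5875, 0.2008, 0.0558]
eef_rot: [-1.571, -0.0, -3.07]
ft_force: [-1.9, -1.0, -1.4]
opening: 0.0001
```

Emit:
apply_moves([
  [-0.1,0,0],
  [0,0,0],
  [0,0,0],
], claw=[-1,-1,-1], twist=[0,0,0])

```text
time: 30.35
tcp_pos: [0.5876, 0.2008, 0.0557]
eef_rot: [-1.57, -0.007, -3.07]
ft_force: [-10.8, -2.0, 6.4]
opening: -0.0002
```

At the stop (10.8 N). Let go.

Emit:
apply_moves([
  [0.3,0,0],
  [0.6,0,0],
  [0.8,0,0],
  [1,0,0],
  [1,0,0],
  [1,0,0],
  [0.6,-0.5,0],
  [0.3,-1,0],
  [0,-1,0],
  [0,-1,0],
], claw=[-1,-1,-1,-1,-1,-1,-1,-1,-1,-1], twist=[0,0,0,0,0,0,0,0,0,0])

```text
time: 31.18
tcp_pos: [0.4228, 0.1893, 0.1623]
eef_rot: [-1.571, 0.003, -3.07]
ft_force: [-0.0, 0.6, -0.3]
opening: -0.0004
```

Emit:
apply_moves([
  [0,-1,0.3],
  [0,0,0.7],
  [0,0,1],
  [0,0,1],
  [0,0,1],
  [0,0,1],
  [0,0,1],
  [0,0,0.5],
  [0,0,0],
  [0,0,0],
], claw=[-1,-1,-1,-1,-1,-1,-1,-1,-1,-1], twist=[0,0,0,0,0,0,0,0,0,0])

```text
time: 32.02
tcp_pos: [0.4377, -0.0061, 0.1916]
eef_rot: [-1.57, 0.003, -3.073]
ft_force: [-0.1, 0.4, -0.2]
opening: -0.0001
```

```bash
python3 - <<'E'
from h import *
for n in ['scene','top']:
    s,f=grab(n,n+'12');P=world(f);X,Y,Z=P[...,0],P[...,1],P[...,2];ok=f['range_z']>0
    fr2=ok&(Z>.015)&(Z<.06)&(X>.40)&(X<.61)&(Y>.12)&(Y<.33)
    print(n,s['time'],'front face x median',np.median(X[fr2]),fr2.sum())
    for nm,(x0,x1,y0,y1) in dict(cup=(.3,.48,-.12,.03),tape=(.3,.48,-.4,-.25),shaker=(.72,.85,-.1,0),timer=(.7,.82,-.2,-.1),scraper=(.25,.52,.2,.42)).items():
        m=ok&(X>x0)&(X<x1)&(Y>y0)&(Y<y1)&(Z>.01)&(Z<.09)
        if m.sum()>5: print(nm,X[m].min().round(3),X[m].max().round(3),Y[m].min().round(3),Y[m].max().round(3))
for t in ['scene0','top0']:
    f=load(t);P=world(f);X,Y,Z=P[...,0],P[...,1],P[...,2]; fr2=(f['range_z']>0)&(Z>.015)&(Z<.06)&(X>.40)&(X<.61)&(Y>.12)&(Y<.33); print(t,np.median(X[fr2]))
E
```

```text
scene 32.0167 front face x median 0.5857895484204789 414
cup 0.353 0.426 -0.078 -0.002
tape 0.316 0.418 -0.379 -0.274
shaker 0.747 0.806 -0.076 -0.016
timer 0.728 0.82 -0.2 -0.113
scraper 0.336 0.416 0.263 0.393
top 32.0667 front face x median 0.5863462156535337 322
cup 0.357 0.426 -0.059 -0.0
tape 0.32 0.419 -0.379 -0.276
shaker 0.748 0.809 -0.075 -0.018
timer 0.733 0.82 -0.2 -0.115
scraper 0.338 0.416 0.266 0.419
scene0 0.5852656408448933
top0 0.5854806106503166
```

View pics/top12.png

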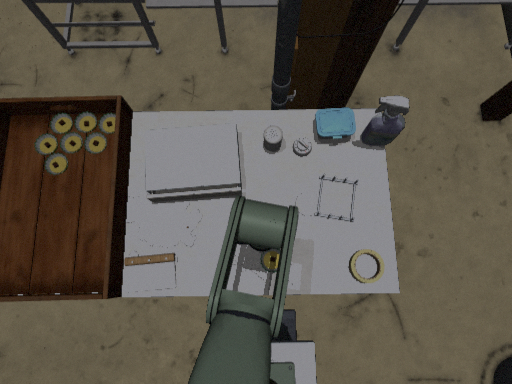

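View pics/scene12.png

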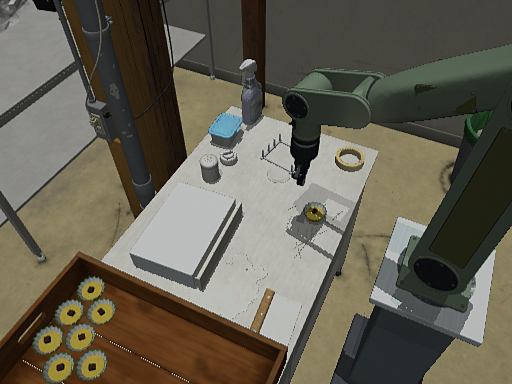

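The drawer stays shut 1.6 s after letting go: its front sits at the starting reading (585.8 mm against 585.3 mm), and the other things are where they were.

```bash
python3 -c "
from h import *
print(r.hand_in())"
```

```text
the job is handed in; nothing more can be done
None
```

The mould is in the shut drawer, flat and carved side up, and the job was handed in at about 32 s of the 72 s.

- **Mould:** I lifted it out of the rack, stood it on the counter, tipped it over so the carved face was up, and let go. After pressing the drawer open I took it across its width and laid it in. It was within about 2 mm of the drawer's centre line just before I lowered it. Its top then measured 39 mm, against the 40 mm expected.
- **Drawer:** I pushed it to the stop at about 11 N and let go. About 1.6 s later the front face was within 1 mm of its starting position in both fixed camera views.
- **Other things:** The shaker, timer, tape roll and scraper read within about 3 mm of where they started in both views. So did the cup in the scene view; the arm partly hid it in the last top view.
- **Forces:** The largest I saw was 12.5 N, when pressing the drawer open.

I did not look inside the drawer again after it shut. No check failed.

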